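# Lock the sachet caddy into its serving track

### The job

Push the sachet caddy along its serving track until it is locked in fully home against the end stop. With the fingertips press the spring bar in the track floor behind the caddy well down, keep it held down while you push the caddy over the two lock pins and up to the stop, then let the bar spring right up so that the pins stand behind the caddy, and move clear. The caddy is only pushed, never lifted or tipped, and the other things stay where they stand.

Things in the scene. Friction and masses are not known exactly. Their poses are not given: they have to be found in the camera images.
- track: Serving track fixed to the table (mm): a straight channel 271 long, 132 wide, in which the caddy slides. Origin: on the table top, on the centre line, right below the line of the two lock pins. x runs along the track towards the end stop (the caddy's way), y to the left of that, z up. Open end at x = -170. Wooden guide walls at y = 54 to 66 each side, tops 55 above the table.
- stop (a point): Middle of the inner face of the end stop, at track x = 89, y = 0, at ledge height (40 mm above the table). The stop is 12 thick, its top 70 above the table.
- ledge (a point): Point on the left grey plastic ledge's top at the open end (track x = -169, y = 43), 40 mm above the table. Two ledges, 22 wide, at y = 32..54 and -54..-32, carry the caddy; the 64 wide gap between them holds the press bar.
- press_bar (a joint): How far the spring press bar is down: 0 (up) to 0.016 m (bottom). It moves only straight down, springs back, and takes about 3 N to start and 8 N at the bottom, wherever pressed. The two lock pins are part of it: up, they stand 8 mm above the ledges and block the caddy; more than 8 mm down, they are clear below it. About 13 mm down is good while the caddy is over them.
- bar_end (a point): Point on the top face of the press bar at its end near the open end (track x = -165, y = 0); it moves with the bar. The bar is a flat steel plate 60 mm wide, from track x = -165 to 30, running under the caddy. Its top is 36 mm above the table when up, 20 at the bottom.
- pin_left (a point): Top of the left lock pin, a 10 by 10 mm dark steel pin on the press bar, through a slot in the ledge at track x = -5..5, y = 43; 48 mm above the table with the bar up.
- pin_right (a point): Top of the right lock pin, the same at track y = -43.
- caddy: Loose sachet caddy, an open wooden box 80 mm long (along the track), 104 wide, 40 tall, its sachets to 50, about 0.4 kg; 2 mm play each side. Origin: centre of its underside, 40 above the table on the ledges; axes as the track's. Starts at track x = -81 to -51, the bar bare for 44 mm or more behind it. Home at the stop: centre x = 49, rear face x = 9, 4 mm past the pins.
- mug: Bystander: white ceramic mug with a handle, 76 wide, 85 tall (mm), origin at the centre of its underside.
- cups: Bystander: stack of upturned paper cups, 74 wide, 95 tall (mm), origin at the centre of its underside.
- stirrers: Bystander: steel beaker 68 wide, 80 tall, with wooden stirring sticks up to 118 tall (mm), origin at the centre of its underside.
- jar: Bystander: amber glass jar with steel cap, 68 wide, 95 tall (mm), origin at the centre of its underside.
- spoon: Bystander: steel teaspoon lying on the table, 140 long (mm), origin at the centre of its underside (midway along).
- creamer: Bystander: small white creamer pot, 42 wide, 26 tall (mm), origin at the centre of its underside.
- creamer2: Bystander: second small white creamer pot, 42 wide, 26 tall (mm), origin at the centre of its underside.
Things that resemble listed ones, but are neither listed nor needed, are in the scene too. Several things have the shape of the caddy; the one meant has the colours described above.

How it is judged (in metres and radians):
On the way, in this order (a step that is already met when the one before it is completed fails the run):
1. the bar is held down (more than 9 mm) while the caddy is still short of the pins (value of joint press_bar above 0.009 m and x of caddy in the frame of track below -0.042 m), for 0.1 s.
2. the caddy has been slid home with the bar still down (more than 8.5 mm) (value of joint press_bar above 0.0085 m and x of caddy in the frame of track between 0.043 and 0.053 m), for 0.05 s.
At the end, for the whole second after the job is handed in: The caddy is at rest, flat on the ledges, within about 5 mm of fully home at the end stop, and the press bar has sprung up (less than 3 mm down) with its pins behind the caddy (x of caddy in the frame of track between 0.043 and 0.053 m and value of joint press_bar below 0.003 m and z of caddy in the frame of track between 0.037 and 0.043 m and angle between caddy's own z axis and vertical below 0.05 rad and angle between the x axis of caddy and the x axis of track, either way round below 0.08 rad and linear speed of caddy below 0.02 m/s); the robot touches nothing.
It fails at once if the bar is let up (less than 8.5 mm down) while the caddy is over the pins (value of joint press_bar below 0.0085 m and x of caddy in the frame of track between -0.041 and 0.041 m).
It fails at once if the caddy is lifted more than 12 mm off the ledges (z of caddy in the frame of track above 0.052 m).
It fails at once if the caddy is tipped more than 0.2 rad (angle between caddy's own z axis and vertical above 0.2 rad).
It fails at once if a bystander is moved more than 30 mm (distance of any of mug, cups, stirrers, jar, spoon, creamer, creamer2 from where it was at the start of the episode above 0.03 m).
It also fails if it takes over 40 s, if anything falls off the work surface, if the arm or the gripper's body presses on something with over 40 N, if the wrist force passes 120 N, or if a joint passes its speed limit or range.

### The arm

A 6-joint arm with a two-finger parallel gripper is mounted at the origin on the work surface. World frame = base frame: x ahead of the robot, y to its left, z up, the work surface at z = 0. Lengths are in mm, angles in degrees, forces in N, time in s.
With the tool pointing down it reaches from about 350 to 850 mm from the base axis. Payload 8.1 kg.
Tool frame: the origin (TCP) lies between the finger pads; the fingertips stand 22 mm ahead of it and the grasp point (between the pads) lies 3 mm ahead of it; z points along the fingers, x is the direction in which the jaws open and shut, and the axes are right-handed (so a half turn about z gives the same grasp; the last joint's range is limited). The gripper opens to 93 mm and grips with 3 to 60 N. Pads are 15 mm wide; open, the fingers measure 128 mm over their backs; the gripper's body (75 mm by 188 mm) begins 65 mm behind the grasp point.
Start: joints at [-79.263, 7.471, 85.268, -0, 87.261, -4.893], TCP at [161.678, -577.811, 240.635] pointing down, gripper open.
Joint ranges: [-169.43, 169.43], [-51.17, 129.36], [1.28, 143.12], [-76.62, 256.62], [0, 156.53], [-152.29, 152.29]. Speed limits (degrees/s): [136.94, 136.94, 159.86, 180, 180, 180].

### API

Orientations are given as [roll, pitch, yaw] about the fixed x, y, z axes, in that order (R = Rz(yaw) Ry(pitch) Rx(roll)).
In Python, from station import status, optics, bot gives the robot as it stands.
- The arm moves only by the tool arm_command, never from a script. Its argument "motion" is a list that holds one entry, the list of rows, each a list of 6 numbers: the shift along the tool's x, y, z in m, then the turn, a rotation vector about the tool's x, y, z in rad. A call has 1 to 12 rows; each row shifts and turns the commanded pose from where the row before left it, along the tool's axes as they then stand; what a row does not reach is not made up. A row lasts 1/10 s, in which the tool goes at most 50 mm and 8.59 degrees, less where a joint would pass 70% of its speed; a pose out of reach is approached as far as the arm can. A call is refused whole if a number of a shift passes 0.05 or a number of a turn 0.15, either way. A call with a gripper value outside its range is refused whole. "hand" is the opening, from -1 (shut) to 1 (fully open), so that 0 is half open, set as the call begins (left out, the last holds). The fingers move at their own pace and stop on an object; "squeeze" is the grip in N (left out, the last holds). Time passes only in rows, so rows that do not move let the fingers close. It gives the time, the measured TCP pose, the force and the opening at its end, in the units of the state.
- status.sense(): the state, without advancing time (a new reading comes with each control period).
- optics.snapshot(name): name is "scene" or "top" or "wrist"; returns the picture (384x512x3 uint8, red, green, blue); there is no depth.
- optics.calibration(name): a dict with "fov_y" (degrees; the focal length in pixels is half the picture's height over the tangent of half this angle, whatever the lens; pixels are square), "cx", "cy" (the principal point, pixels), "rvec" (rotation vector, rad) and "tvec" (3), from world to camera coordinates, as OpenCV has them; the wrist camera has in their place "hand_eye" (4x4, takes a point from camera to tool coordinates, whose origin is the TCP and whose axes are the tool frame's). Camera axes: x right, y down, z forward; pixel columns grow to the right and rows downward; lengths in mm; the calibration is good to about 2 mm. A picture is of the moment at which its call begins: read the wrist's pose just before it. calibration takes no time and is no camera call.
- bot.job_done(): hands the job in, once; it reports no verdict.
Trained networks look in the newest picture that a camera, given by its name, has taken for a name from the list of things; names that differ only in an ending like _2 or _b are one class to them, and where a whole thing is asked for, a point or a joint stands for the part that bears it (a point fixed in the world has none). Each returns a list of dicts, best first, with "score" (0 to 1); they miss things now and then, are a little off and sometimes report something else, mostly with a low value. They report only what shows in the picture. A call takes as long as a camera call. They do not tell look-alikes from the thing itself.
- optics.spot_in(camera, thing): "centre" ([row, column] in pixels, amid what is visible of it).
The state is a dict: "t": time; "joint_pos": joint angles; "joint_vel": joint speeds; "joint_efforts": joint torques, N m; "eef_pos": TCP position; "orientation": TCP orientation; "ft_force": force on the tool from outside, world axes, zero at the start; "wrist_torque": the same for the moment, N m; "opening": opening from 0.0 (shut) to 1.0 (fully open).
Only numpy, scipy, OpenCV 4.12 (cv2) and the standard library are available. Lean on these libraries where they do the work, as an engineer would, in place of code of your own. Each camera call takes 0.05 s, during which the arm holds its last target.

## Working session

There is one attempt and no reset: what is moved stays moved. The work goes in short steps, Python scripts to look and compute and a tool call to move; the robot and the scene stay as the last step left them, time stands still between calls to the robot, and variables do not carry over. Pictures are saved under pics/ and viewed, and the job is handed in when it is done.

Besides the shell and the picture viewer there is one more tool, called after "Request:" as a command line: name --argument value ..., lists and objects as JSON in quotes. arm_command: Moves the arm, as the interface text tells. Its arguments: {"type":"object","properties":{"motion":{"type":"array","items":{"type":"array","items":{"type":"array","items":{"type":"number"}}}},"hand":{"type":"number"},"squeeze":{"type":"number"}},"required":["motion"]}

```bash
ls; mkdir -p pics
python3 - <<'E'
from station import status, optics, bot
import cv2
print(status.sense())
for n in ("scene","top","wrist"):
    im=optics.snapshot(n); cv2.imwrite(f"pics/{n}0.png",im[:,:,::-1]); print(n,optics.calibration(n))
E
```

```text
pics
{'t': 0.0, 'joint_pos': array([-7.92618610e+01,  7.51678740e+00,  8.53297095e+01, -1.60140602e-03,
        8.72634155e+01, -4.89248953e+00]), 'joint_vel': array([-0.01643397,  0.00214987, -0.01844368, -0.0154584 , -0.0442652 ,
       -0.07724941]), 'joint_efforts': array([ 4.06057501e-03, -5.59843004e+01, -4.91754520e+01,  7.71259842e-02,
        3.55444173e-02, -1.35664827e-04]), 'eef_pos': array([ 161.57568397, -577.26426476,  239.56581006]), 'orientation': array([-1.79992220e+02,  1.09648396e-01, -7.43692860e+01]), 'ft_force': array([ 0.23082192, -0.1105064 ,  1.17151089]), 'wrist_torque': array([ 0.01520307,  0.06093861, -0.03110252]), 'opening': 0.9996685544854117}
scene {'fov_y': 55.553358671660064, 'cx': 254.4637787863958, 'cy': 195.1712942744628, 'rvec': array([ 1.21402471,  2.33636446, -0.95028742]), 'tvec': array([ 285.97062605, -305.38394685, 1202.48859868])}
top {'fov_y': 44.31998561441223, 'cx': 250.14695539047128, 'cy': 190.6143254521468, 'rvec': array([ 2.15289789, -2.19520841,  0.12425482]), 'tvec': array([  73.71507175,  564.98668636, 1133.67345749])}
wrist {'fov_y': 61.782978983103746, 'cx': 256.90687759056317, 'cy': 190.98351867219927, 'hand_eye': array([[ 9.99999472e-01, -6.79229149e-05, -1.02581695e-03,
        -8.55961916e-01],
       [ 3.18425734e-04,  9.69209611e-01,  2.46236936e-01,
        -6.83872716e+01],
       [ 9.77506521e-04, -2.46237132e-01,  9.69209121e-01,
        -1.43548147e+02],
       [ 0.00000000e+00,  0.00000000e+00,  0.00000000e+00,
         1.00000000e+00]])}
```

View pics/scene0.png

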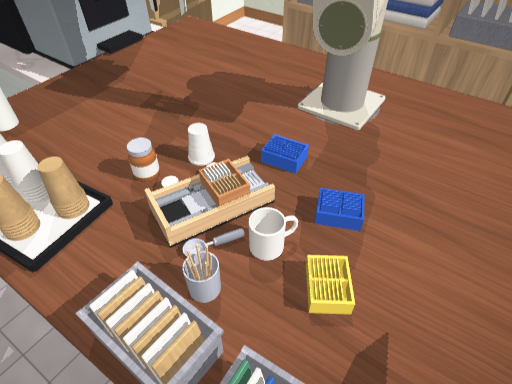

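View pics/top0.png

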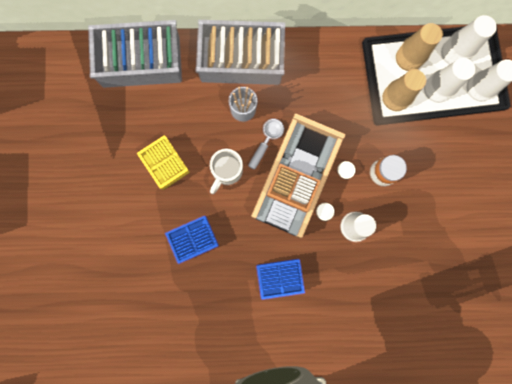

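View pics/wrist0.png

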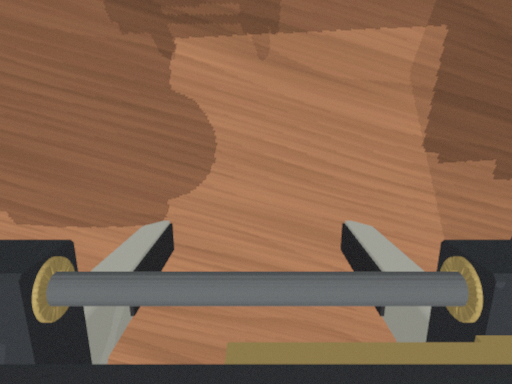

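Run:
```python
from station import status, optics, bot
for c in ("scene","top"):
  for n in ("track","ledge","stop","press_bar","bar_end","pin_left","pin_right","caddy"):
    try: print(c,n,[([round(float(v)) for v in d['centre']],round(d['score'],2)) for d in optics.spot_in(c,n)])
    except Exception as e: print(c,n,e)
```

```text
scene track [([204, 195], 0.64)]
scene ledge [([206, 196], 0.72)]
scene stop [([205, 196], 0.83), ([274, 201], 0.69), ([198, 203], 0.47)]
scene press_bar [([199, 201], 0.58), ([180, 167], 0.42)]
scene bar_end [([195, 201], 0.91)]
scene pin_left [([198, 203], 0.64)]
scene pin_right [([196, 204], 0.88)]
scene caddy [([155, 281], 0.93), ([182, 226], 0.86), ([285, 329], 0.8), ([209, 342], 0.68)]
top track [([160, 302], 0.62)]
top ledge [([158, 305], 0.58)]
top stop [([159, 303], 0.66)]
top press_bar [([168, 293], 0.8), ([170, 390], 0.74)]
top bar_end [([206, 287], 0.87)]
top pin_left [([167, 293], 0.63)]
top pin_right [([170, 291], 0.89)]
top caddy [([164, 162], 0.84), ([239, 190], 0.76), ([276, 278], 0.68), ([187, 293], 0.64)]
```

The top view shows the track at about col 300, row 175, with the stop end at the top. The brown caddy is at (row 187, col 293), and the blue and yellow boxes are look-alikes. I'll zoom in to pick corners.

Run:
```python
import cv2
t=cv2.imread('pics/top0.png')[105:245,235:365]; cv2.imwrite('pics/topz.png',cv2.resize(t,None,fx=4.2,fy=4.2,interpolation=cv2.INTER_CUBIC))
t=cv2.imread('pics/scene0.png')[145:250,135:285]; cv2.imwrite('pics/scz.png',cv2.resize(t,None,fx=5,fy=5,interpolation=cv2.INTER_CUBIC))
```

```text
(no output)
```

View pics/topz.png

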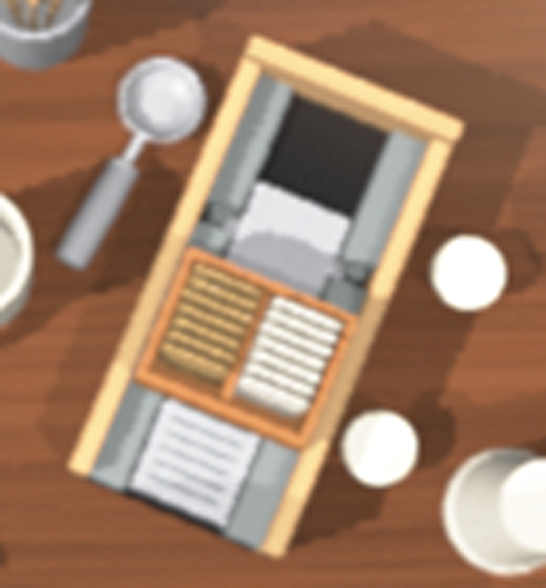

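View pics/scz.png

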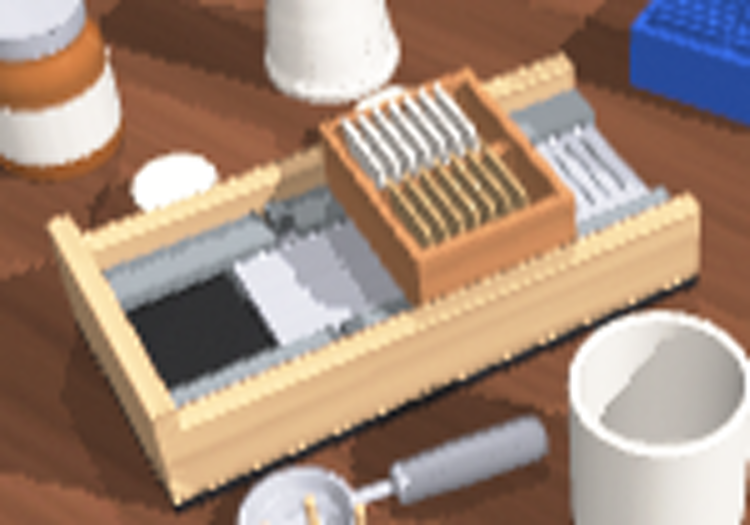

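```bash
cat > h.py <<'E'
import numpy as np, cv2
from station import status, optics, bot
from scipy.spatial.transform import Rotation as R
def K(c):
    f=192/np.tan(np.radians(c['fov_y']/2)); return np.array([[f,0,c['cx']],[0,f,c['cy']],[0,0,1.]])
def proj(P,n):
    c=optics.calibration(n)
    return cv2.projectPoints(np.array(P,float).reshape(-1,3),np.array(c['rvec']),np.array(c['tvec']),K(c),None)[0].reshape(-1,2)
def projw(P,s):
    c=optics.calibration('wrist'); T=np.eye(4)
    T[:3,:3]=R.from_euler('xyz',s['orientation'],degrees=True).as_matrix(); T[:3,3]=s['eef_pos']
    M=np.linalg.inv(T@np.array(c['hand_eye'])); q=(M[:3,:3]@np.array(P,float).reshape(-1,3).T).T+M[:3,3]
    q=(K(c)@q.T).T; return q[:,:2]/q[:,2:]
def tw(P,p): # track->world
    P=np.array(P,float).reshape(-1,3); c,s=np.cos(p[2]),np.sin(p[2])
    return np.c_[p[0]+c*P[:,0]-s*P[:,1],p[1]+s*P[:,0]+c*P[:,1],P[:,2]]
E
python3 - <<'E'
from h import *
from scipy.optimize import least_squares
top=[((101,66,70),(256,37)),((101,-66,70),(465,126)),((-170,66,55),(68,465)),((-170,54,55),(92,475)),((-170,-54,55),(262,552)),((-170,-66,55),(282,557))]
sc=[((101,-66,70),(48,220)),((101,66,70),(163,432)),((101,66,0),(178,507)),((-170,66,0),(698,280)),((-170,66,55),(698,207)),((-170,-66,55),(572,58))]
TP=[t[0] for t in top];Tp=np.array([t[1] for t in top])/4.2+[235,105]-.4
SP=[t[0] for t in sc];Sp=np.array([t[1] for t in sc])/5+[135,145]-.4
def f(p):return np.r_[(proj(tw(TP,p),'top')-Tp).ravel(),(proj(tw(SP,p),'scene')-Sp).ravel()]
for y0 in (0,1.5,-1.5,3):
  r=least_squares(f,[600,0,y0],x_scale=[100,100,1]); print(r.cost,r.x,np.degrees(r.x[2]))
  if r.cost<60: print(r.fun.reshape(-1,2).round(1)); np.save('trk.npy',r.x); b=r.x
for nm,g,q in (('top',lambda p:np.r_[(proj(tw(TP,p),'top')-Tp).ravel()],0),('scene',lambda p:(proj(tw(SP,p),'scene')-Sp).ravel(),0)):
  print(nm,least_squares(g,b,x_scale=[100,100,1]).x)
# caddy: rear/front top corners z=80 in top
for u in ((190,250),(356,318),(137,380),(302,445)):
  px=np.array(u)/4.2+[235,105]-.4
  q=least_squares(lambda a:(proj(tw([[a[0],a[1],80]],b),'top')-px).ravel(),[0,0]).x; print('caddy corner',q.round(1))
E
```

```text
19.03228916137942 [ 6.29247642e+02 -6.63755641e+01 -4.22146190e-01] -24.18719501584694
[[-1.2 -0.2]
 [-0.4 -0.3]
 [-0.3  1.2]
 [-1.4  0.8]
 [-0.3  0.2]
 [-0.4  1. ]
 [-0.8  0.3]
 [-2.9 -3.1]
 [-0.   2.1]
 [ 0.2  1.1]
 [ 1.  -0.4]
 [-1.8 -1.5]]
19.032289161380707 [ 6.29247643e+02 -6.63755635e+01 -4.22146182e-01] -24.187194579391466
[[-1.2 -0.2]
 [-0.4 -0.3]
 [-0.3  1.2]
 [-1.4  0.8]
 [-0.3  0.2]
 [-0.4  1. ]
 [-0.8  0.3]
 [-2.9 -3.1]
 [-0.   2.1]
 [ 0.2  1.1]
 [ 1.  -0.4]
 [-1.8 -1.5]]
19.03228916138068 [ 6.29247642e+02 -6.63755645e+01 -4.22146199e-01] -24.187195549857265
[[-1.2 -0.2]
 [-0.4 -0.3]
 [-0.3  1.2]
 [-1.4  0.8]
 [-0.3  0.2]
 [-0.4  1. ]
 [-0.8  0.3]
 [-2.9 -3.1]
 [-0.   2.1]
 [ 0.2  1.1]
 [ 1.  -0.4]
 [-1.8 -1.5]]
19.032289161379246 [629.24764243 -66.37556403   5.86103912] 335.81280491272554
[[-1.2 -0.2]
 [-0.4 -0.3]
 [-0.3  1.2]
 [-1.4  0.8]
 [-0.3  0.2]
 [-0.4  1. ]
 [-0.8  0.3]
 [-2.9 -3.1]
 [-0.   2.1]
 [ 0.2  1.1]
 [ 1.  -0.4]
 [-1.8 -1.5]]
top [630.06861323 -68.47601993   5.85465262]
scene [628.67370827 -64.60077587   5.86388531]
caddy corner [-29.6  50.3]
caddy corner [-28.6 -50.6]
caddy corner [-109.3   49.3]
caddy corner [-106.8  -49.8]
```

Run:
```python
from h import *
from scipy.optimize import least_squares
b=np.load('trk.npy')
h=dict(mug=85,cups=95,stirrers=80,jar=95,creamer=26)
for n,z in h.items():
  for d in optics.spot_in('top',n):
    px=np.array(d['centre'])[::-1]
    q=least_squares(lambda a:(proj(tw([[a[0],a[1],z*.6]],b),'top')-px).ravel(),[0,0]).x; print(n,round(d['score'],2),px.round(),q.round())
for x in(-130,0): print(tw([[x,0,0]],b))
```

```text
mug 0.84 [224. 168.] [-86. 171.]
cups 0.78 [358. 231.] [-101. -183.]
stirrers 0.96 [245. 103.] [ 83. 189.]
jar 0.88 [388. 172.] [  58. -198.]
jar 0.73 [294. 172.] [-29.  11.]
creamer 0.69 [324. 212.] [-86. -98.]
creamer 0.53 [347. 170.] [  34. -112.]
[[510.66012062 -13.11207117   0.        ]]
[[629.24764243 -66.37556403   0.        ]]
```

Request:
arm_command --motion '[[[0, 0, 0, 0, 0, 0.139], [0, 0, 0, 0, 0, 0.139], [0, 0, 0, 0, 0, 0.139], [0, 0, 0, 0, 0, 0.139], [0, 0, 0, 0, 0, 0.139], [-0.045, -0.006, 0, 0, 0, 0], [-0.047, -0.006, 0, 0, 0, 0], [-0.047, -0.006, 0, 0, 0, 0], [-0.047, -0.006, 0, 0, 0, 0], [-0.047, -0.006, 0, 0, 0, 0], [-0.047, -0.006, 0, 0, 0, 0], [-0.047, -0.006, 0, 0, 0, 0]]]' --hand -1

```text
t: 2.4
eef_pos: [334.6, -295.1, 240.9]
orientation: [-179.9, -0.0, -114.2]
ft_force: [0.4, -0.5, -0.4]
opening: 0.025
```

Request:
arm_command --motion '[[[-0.047, -0.006, 0, 0, 0, 0], [-0.047, -0.006, 0, 0, 0, 0], [-0.047, -0.006, 0, 0, 0, 0], [-0.047, -0.006, 0, 0, 0, 0], [-0.047, -0.006, 0, 0, 0, 0], [-0.047, -0.006, 0, 0, 0, 0], [-0.047, -0.006, 0, 0, 0, 0], [0, 0, 0, 0, 0, 0], [0, 0, 0, 0, 0, 0]]]'

```text
t: 3.3
eef_pos: [507.2, -12.9, 240.4]
orientation: [180.0, -0.0, -114.0]
ft_force: [-0.4, -0.2, 0.7]
opening: 0.009
```

Run:
```python
from h import *
s=status.sense(); print(s['t'],s['eef_pos'],s['orientation'],s['ft_force'],s['opening'])
im=optics.snapshot('wrist').copy(); b=np.load('trk.npy')
print([d for d in optics.spot_in('wrist','caddy')],[d for d in optics.spot_in('wrist','bar_end')])
P=[(-170,54,55),(-170,66,55),(-170,-54,55),(-170,-66,55),(-50,54,55),(-50,-54,55),(-109,52,80),(-109,-52,80),(-29,52,80),(-29,-52,80),(-165,30,36),(-165,-30,36)]
for q in projw(tw(P,b),s): cv2.circle(im,tuple(int(v) for v in q.round()),3,(255,0,255),1); print(q.round())
cv2.imwrite('pics/w1.png',cv2.resize(im,None,fx=1.5,fy=1.5)[:,:,::-1])
im=optics.snapshot('scene'); cv2.imwrite('pics/s1.png',im[:,:,::-1])
```

```text
3.3 [507.18931168 -12.89057168 240.41180073] [ 1.79967538e+02 -2.96474541e-02 -1.14031124e+02] [-0.42526918 -0.19725567  0.73080812] 0.009034980792851602
[{'centre': [270.6, 108.7], 'score': 0.92}, {'centre': [171.9, 12.5], 'score': 0.92}, {'centre': [109.4, 256.4], 'score': 0.64}] [{'centre': [50.2, 253.1], 'score': 0.82}, {'centre': [128.0, 342.3], 'score': 0.17}]
[206. 209.]
[195. 209.]
[307. 210.]
[318. 210.]
[202.  93.]
[312.  93.]
[202. 156.]
[312. 156.]
[199.  67.]
[316.  67.]
[230. 200.]
[283. 200.]
```

View pics/w1.png

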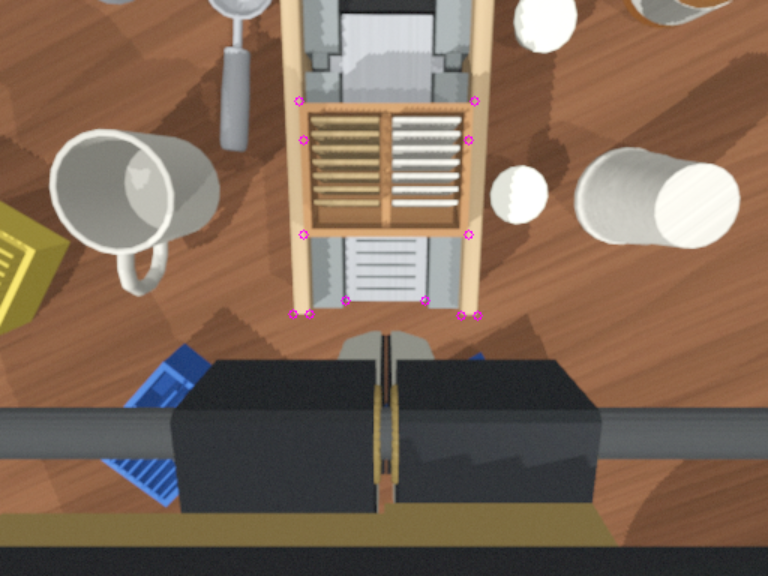

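View pics/s1.png

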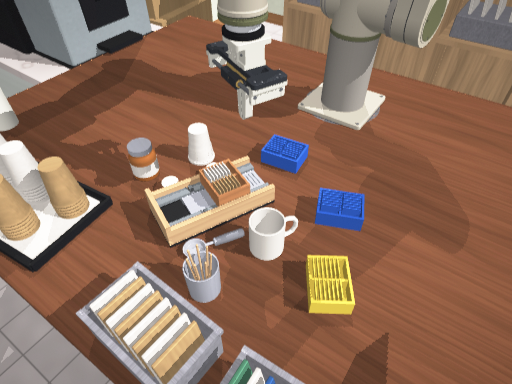

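The wrist view agrees with the model to about 2 mm: caddy rear edge at row 156, bar end at row 200. The gripper is lined up at track x = -133, y = -1, so I'll descend.

Request:
arm_command --motion '[[[0, 0, 0.03, 0, 0, 0], [0, 0, 0.04, 0, 0, 0], [0, 0, 0.04, 0, 0, 0], [0, 0, 0.03, 0, 0, 0], [0, 0, 0.02, 0, 0, 0], [0, 0, 0, 0, 0, 0], [0, 0, 0, 0, 0, 0]]]'

```text
t: 4.2
eef_pos: [507.0, -14.7, 81.2]
orientation: [180.0, -0.0, -114.3]
ft_force: [0.4, -0.1, -0.4]
opening: 0.006
```

Run:
```python
from h import *
s=status.sense(); print(s['t'],s['eef_pos'],s['orientation'],s['ft_force'],s['opening'])
for n in('wrist','scene','top'):
  im=optics.snapshot(n)
  if n=='scene': im=cv2.resize(im[100:250,130:330],None,fx=4,fy=4)
  if n=='top': im=cv2.resize(im[105:265,235:365],None,fx=3.6,fy=3.6)
  cv2.imwrite(f'pics/{n}2.png',im[:,:,::-1])
```

```text
4.2 [507.01495138 -14.69533487  81.19686561] [ 1.79996365e+02 -2.66071323e-03 -1.14275734e+02] [ 0.42654887 -0.11999934 -0.40111746] 0.005952172943685858
```

View pics/wrist2.png

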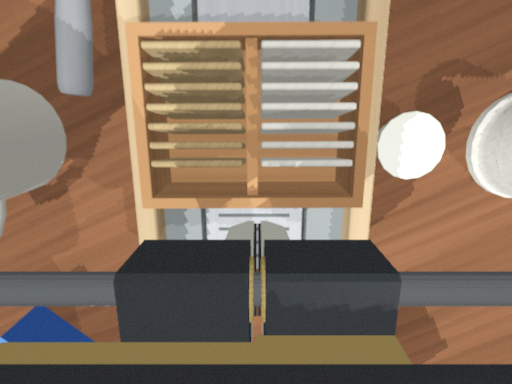

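View pics/scene2.png

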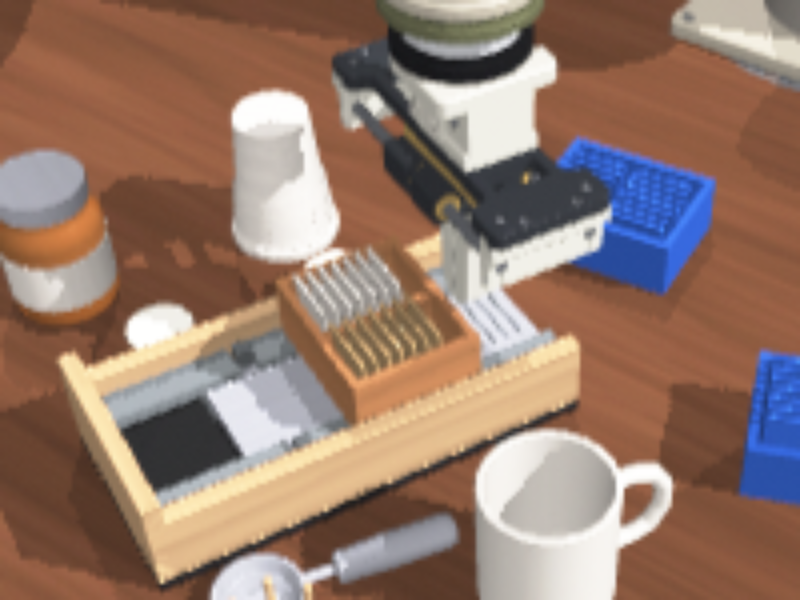

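The fingertips sit over the bar, centred at col 257, and behind the caddy's rear edge. Now I'll press.

Request:
arm_command --motion '[[[0, 0, 0.012, 0, 0, 0], [0, 0, 0.008, 0, 0, 0], [0, 0, 0.006, 0, 0, 0], [0, 0, 0.004, 0, 0, 0], [0, 0, 0, 0, 0, 0], [0, 0, 0, 0, 0, 0]]]'

```text
t: 4.95
eef_pos: [507.1, -13.8, 50.8]
orientation: [180.0, -0.0, -114.2]
ft_force: [-2.2, -0.5, 5.8]
opening: 0.008
```

Request:
arm_command --motion '[[[0, 0, 0.003, 0, 0, 0], [0, 0, 0.003, 0, 0, 0], [0, 0, 0, 0, 0, 0], [0, 0, 0, 0, 0, 0]]]'

```text
t: 5.35
eef_pos: [507.1, -13.8, 45.0]
orientation: [180.0, -0.0, -114.2]
ft_force: [-3.4, 0.2, 7.8]
opening: 0.007
```

Run:
```python
from h import *
s=status.sense(); print(s['t'],s['eef_pos'],s['orientation'],s['ft_force'],s['opening'],tw([[0,0,0]],np.load('trk.npy')))
for n in('wrist','scene','top'):
  im=optics.snapshot(n)
  if n=='scene': im=cv2.resize(im[100:250,130:330],None,fx=4,fy=4)
  if n=='top': im=cv2.resize(im[105:265,235:365],None,fx=3.6,fy=3.6)
  cv2.imwrite(f'pics/{n}3.png',im[:,:,::-1])
```

```text
5.35 [507.12442077 -13.79166631  45.02983754] [ 1.79985383e+02 -5.78353568e-03 -1.14184395e+02] [-3.43769027  0.17004905  7.7925406 ] 0.006753387052222301 [[629.24764243 -66.37556403   0.        ]]
```

View pics/scene3.png

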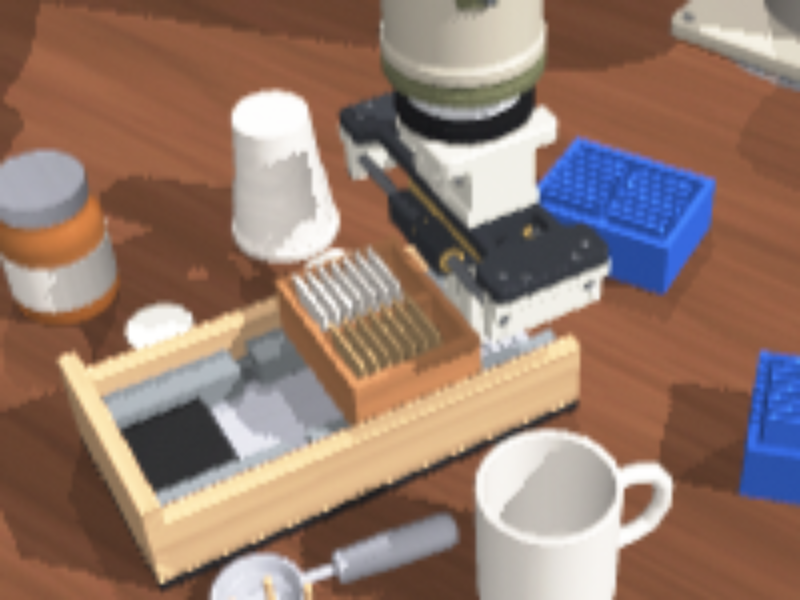

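View pics/wrist3.png

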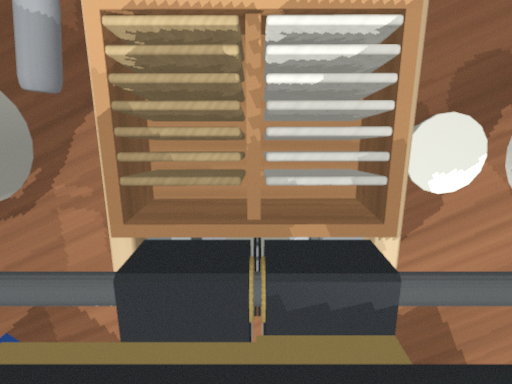

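The bar is about 13 mm down: tip z is 23 and the force 7.8 N. The caddy hasn't moved. Now I'll push along -tool y.

Request:
arm_command --motion '[[[0, -0.003, 0, 0, 0, 0], [0, -0.005, 0, 0, 0, 0], [0, -0.005, 0, 0, 0, 0], [0, -0.005, 0, 0, 0, 0], [0, -0.005, 0, 0, 0, 0], [0, -0.005, 0, 0, 0, 0], [0, -0.005, 0, 0, 0, 0], [0, -0.003, 0, 0, 0, 0], [0, 0, 0, 0, 0, 0]]]'

```text
t: 6.4
eef_pos: [538.5, -27.8, 44.4]
orientation: [179.8, -0.0, -114.2]
ft_force: [-7.5, 4.1, 10.0]
opening: 0.007
```

Run:
```python
from h import *
s=status.sense(); print(s['t'],s['eef_pos'],s['orientation'],s['ft_force'],s['opening'])
for n in('scene','top'):
  im=optics.snapshot(n)
  if n=='scene': im=cv2.resize(im[100:250,130:330],None,fx=4,fy=4)
  if n=='top': im=cv2.resize(im[105:265,235:365],None,fx=3.6,fy=3.6)
  cv2.imwrite(f'pics/{n}4.png',im[:,:,::-1])
```

```text
6.4 [538.53878736 -27.78773677  44.39967709] [ 1.79770050e+02 -1.70592731e-02 -1.14173581e+02] [-7.51382039  4.1381534  10.01261238] 0.007367118355777558
```

View pics/scene4.png

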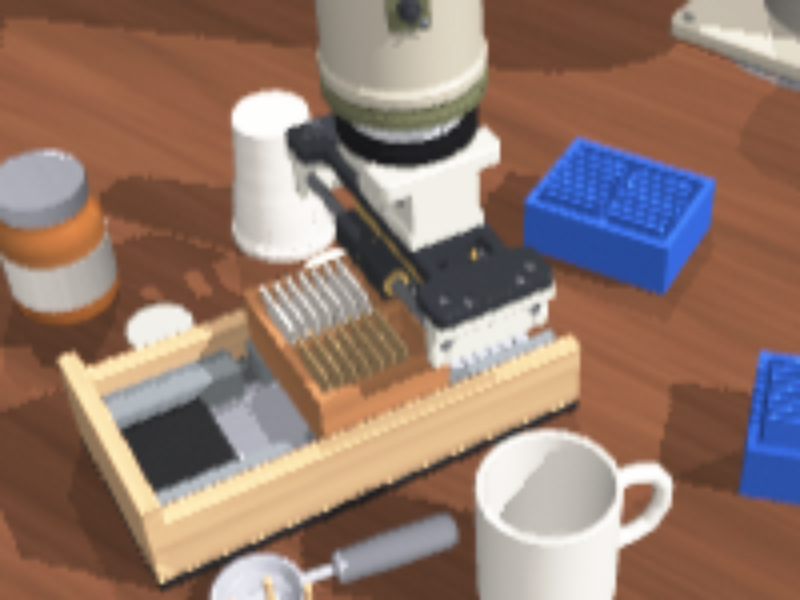

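View pics/top4.png

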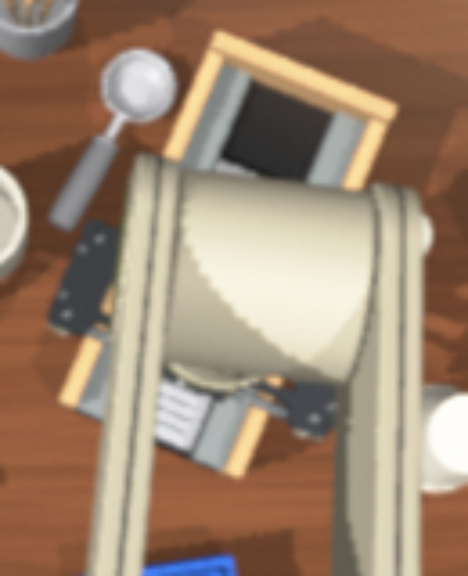

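The caddy has moved with the fingers, about 18 mm in the scene view, and the bar is still fully down. I'll keep pushing.

Request:
arm_command --motion '[[[0, -0.004, 0, 0, 0, 0], [0, -0.005, 0, 0, 0, 0], [0, -0.005, 0, 0, 0, 0], [0, -0.005, 0, 0, 0, 0], [0, -0.005, 0, 0, 0, 0], [0, -0.005, 0, 0, 0, 0], [0, -0.005, 0, 0, 0, 0], [0, -0.004, 0, 0, 0, 0]]]'

```text
t: 7.3
eef_pos: [572.7, -43.1, 44.3]
orientation: [179.7, -0.0, -114.2]
ft_force: [-10.6, 4.9, 10.7]
opening: 0.005
```

Run:
```python
from h import *
s=status.sense(); print(s['t'],s['eef_pos'],s['orientation'],s['ft_force'])
im=optics.snapshot('scene');im=cv2.resize(im[100:250,130:330],None,fx=4,fy=4)
cv2.imwrite(f'pics/scene5.png',im[:,:,::-1])
```

```text
7.3 [572.7289508  -43.14449764  44.25835057] [ 1.79705837e+02 -2.70192718e-02 -1.14166140e+02] [-10.61195945   4.93943937  10.74051837]
```

View pics/scene5.png

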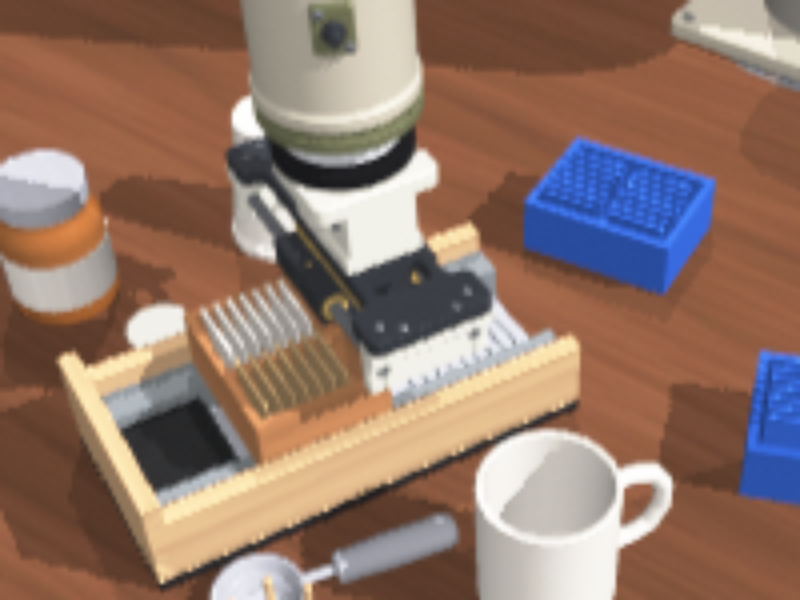

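The caddy is over the pins and the bar is down (tip z 22.3). About 62 mm remain.

Request:
arm_command --motion '[[[0, -0.004, 0, 0, 0, 0], [0, -0.005, 0, 0, 0, 0], [0, -0.005, 0, 0, 0, 0], [0, -0.005, 0, 0, 0, 0], [0, -0.005, 0, 0, 0, 0], [0, -0.005, 0, 0, 0, 0], [0, -0.005, 0, 0, 0, 0], [0, -0.005, 0, 0, 0, 0], [0, -0.005, 0, 0, 0, 0], [0, -0.004, 0, 0, 0, 0], [0, -0.003, 0, 0, 0, 0]]]'

```text
t: 8.45
eef_pos: [619.3, -64.1, 44.2]
orientation: [179.7, -0.0, -114.2]
ft_force: [-10.4, 4.2, 10.0]
opening: 0.008
```

Run:
```python
from h import *
s=status.sense(); print(s['t'],s['eef_pos'],s['orientation'],s['ft_force'])
for n in('scene','top','wrist'):
  im=optics.snapshot(n)
  if n=='scene': im=cv2.resize(im[100:250,130:330],None,fx=4,fy=4)
  if n=='top': im=cv2.resize(im[105:265,235:365],None,fx=3.6,fy=3.6)
  cv2.imwrite(f'pics/{n}6.png',im[:,:,::-1])
```

```text
8.45 [619.3325509  -64.06794566  44.19229233] [ 1.79715480e+02 -2.62155457e-02 -1.14164069e+02] [-10.43278681   4.21007478  10.04671873]
```

View pics/scene6.png

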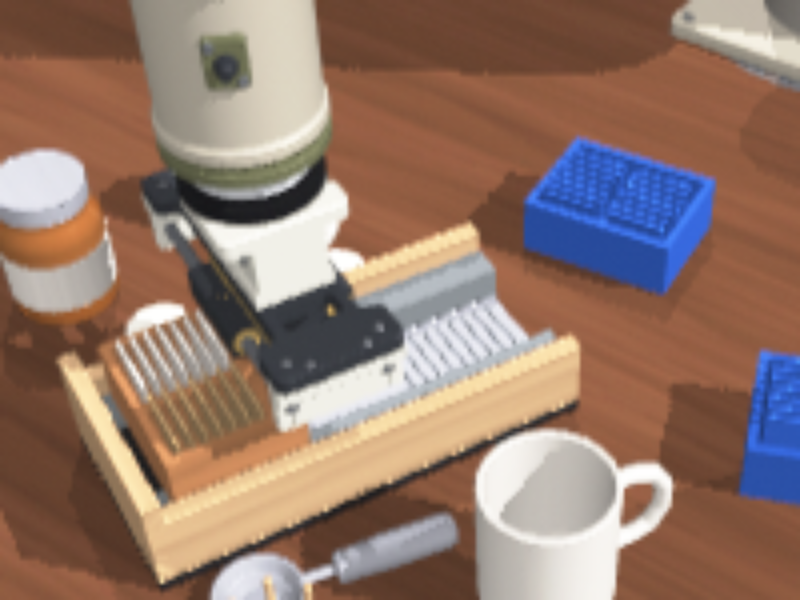

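View pics/wrist6.png

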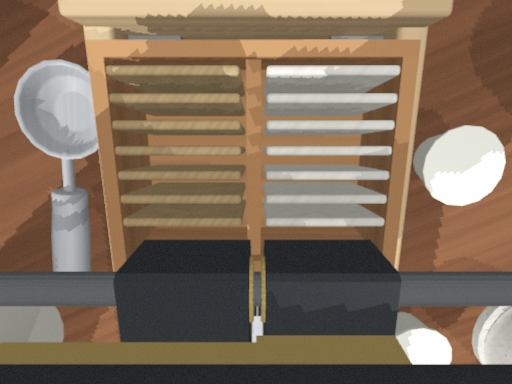

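Request:
arm_command --motion '[[[0, -0.003, 0, 0, 0, 0], [0, -0.003, 0, 0, 0, 0], [0, -0.002, 0, 0, 0, 0], [0, -0.002, 0, 0, 0, 0], [0, 0, 0, 0, 0, 0]]]'

```text
t: 9.1
eef_pos: [628.0, -67.9, 44.2]
orientation: [179.7, -0.0, -114.2]
ft_force: [-12.0, 5.0, 12.2]
opening: 0.004
```

Request:
arm_command --motion '[[[0, -0.002, 0, 0, 0, 0], [0, 0, 0, 0, 0, 0]]]'

```text
t: 9.3
eef_pos: [628.0, -67.8, 44.2]
orientation: [179.4, -0.1, -114.1]
ft_force: [-24.7, 9.8, 20.7]
opening: 0.008
```

The force has risen and the TCP has stopped moving, so this is probably the stop. I'll check before letting the bar up.

Run:
```python
from h import *
s=status.sense(); print(s['t'],s['eef_pos'],s['orientation'],s['ft_force'])
b=np.load('trk.npy'); d=s['eef_pos'][:2]-b[:2]; c,sn=np.cos(b[2]),np.sin(b[2]); print('track',c*d[0]+sn*d[1],-sn*d[0]+c*d[1])
for n in('scene','wrist'):
  im=optics.snapshot(n).copy()
  if n=='scene': im=cv2.resize(im[140:250,130:250],None,fx=5.4,fy=5.4)
  cv2.imwrite(f'pics/{n}7.png',im[:,:,::-1])
```

```text
9.3 [628.01175238 -67.79894447  44.18553912] [ 1.79420652e+02 -5.74380791e-02 -1.14140768e+02] [-24.69042181   9.80005803  20.67212388]
track -0.5442070996404854 -1.804792156681678
```

View pics/scene7.png

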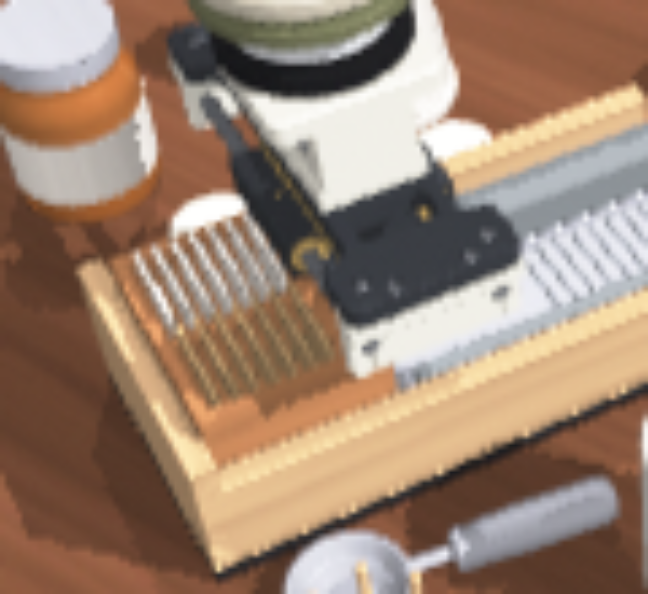

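View pics/wrist7.png

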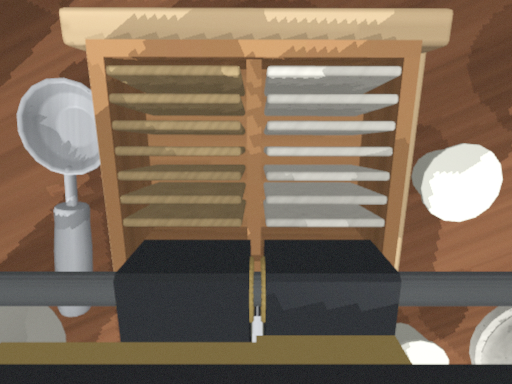

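The caddy is against the stop and the pins' slots show clear behind it. I'll back off a few mm with the bar still down, then lift straight up.

Request:
arm_command --motion '[[[0, 0.002, 0, 0, 0, 0], [0, 0.003, 0, 0, 0, 0], [0, 0.003, 0, 0, 0, 0], [0, 0, 0, 0, 0, 0], [0, 0, 0, 0, 0, 0]]]'

```text
t: 9.9
eef_pos: [626.8, -67.2, 46.5]
orientation: [-179.7, 0.0, -114.2]
ft_force: [3.0, -1.7, 8.0]
opening: 0.009
```

Run:
```python
from h import *
s=status.sense(); print(s['t'],s['eef_pos'],s['orientation'],s['ft_force'])
for n in('scene','wrist'):
  im=optics.snapshot(n).copy()
  if n=='scene': im=cv2.resize(im[140:250,130:250],None,fx=5.4,fy=5.4)
  cv2.imwrite(f'pics/{n}8.png',im[:,:,::-1])
```

```text
9.9 [626.79293037 -67.22582499  46.52183442] [-1.79744689e+02  4.55999629e-02 -1.14187931e+02] [ 2.98685593 -1.69811977  7.99912387]
```

View pics/scene8.png

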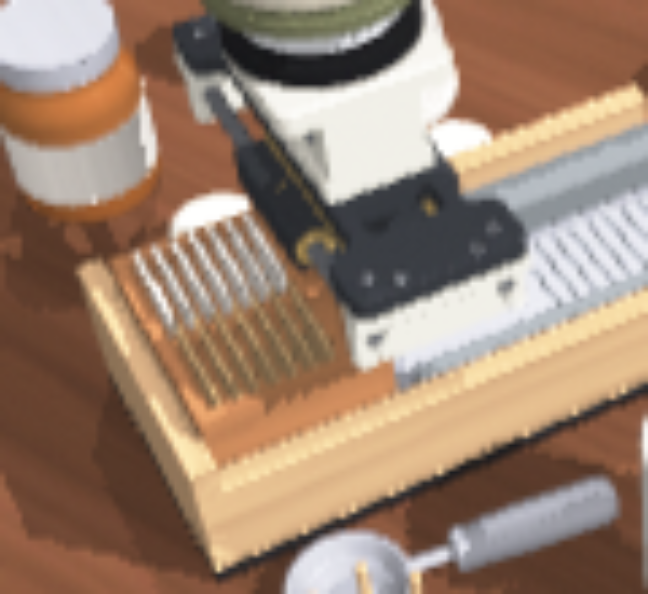

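View pics/wrist8.png

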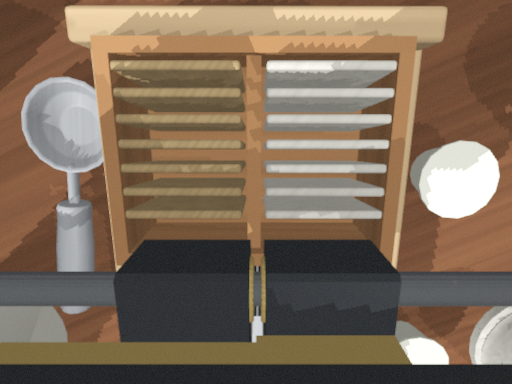

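Request:
arm_command --motion '[[[0, 0.002, 0, 0, 0, 0], [0, 0.001, 0, 0, 0, 0], [0, 0, -0.002, 0, 0, 0], [0, 0, -0.004, 0, 0, 0], [0, 0, -0.004, 0, 0, 0], [0, 0, -0.006, 0, 0, 0], [0, 0, -0.01, 0, 0, 0], [0, 0, -0.015, 0, 0, 0], [0, 0, 0, 0, 0, 0]]]'

```text
t: 10.9
eef_pos: [623.4, -65.6, 88.4]
orientation: [-179.8, 0.0, -114.2]
ft_force: [0.8, -0.4, 1.0]
opening: 0.004
```

Request:
arm_command --motion '[[[0, 0, -0.02, 0, 0, 0], [0, 0.005, -0.04, 0, 0, 0], [0, 0.04, -0.04, 0, 0, 0], [0, 0.045, -0.04, 0, 0, 0], [0, 0.045, -0.02, 0, 0, 0], [0, 0.04, 0, 0, 0, 0], [0, 0.04, 0, 0, 0, 0], [0, 0.02, 0, 0, 0, 0], [0, 0, 0, 0, 0, 0]]]'

```text
t: 11.8
eef_pos: [417.3, 26.7, 234.4]
orientation: [-180.0, 0.0, -114.1]
ft_force: [-0.3, -0.1, -0.1]
opening: 0.002
```

Run:
```python
from h import *
from scipy.optimize import least_squares
s=status.sense(); print(s['t'],s['eef_pos'],s['orientation'],s['ft_force'])
b=np.load('trk.npy')
for n in('scene','top','wrist'):
  im=optics.snapshot(n).copy()
  if n=='scene': im=cv2.resize(im[140:250,130:290],None,fx=5,fy=5)
  if n=='top': im=cv2.resize(im[105:245,235:365],None,fx=4.2,fy=4.2)
  cv2.imwrite(f'pics/{n}9.png',im[:,:,::-1])
```

```text
11.8 [417.33714137  26.7293304  234.42895167] [-1.79967358e+02  2.92132548e-02 -1.14107702e+02] [-0.28503039 -0.08868401 -0.10383493]
```

View pics/scene9.png

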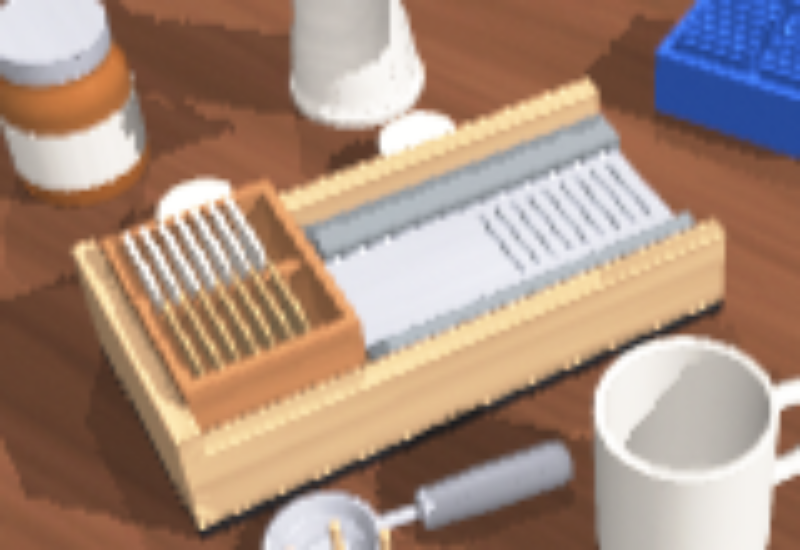

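View pics/top9.png

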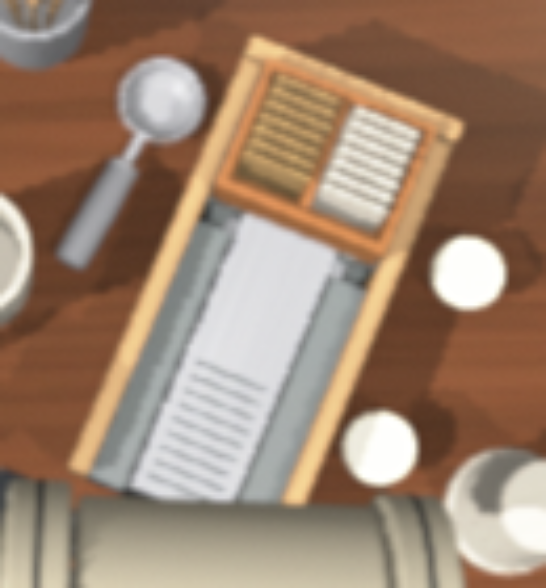

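View pics/wrist9.png

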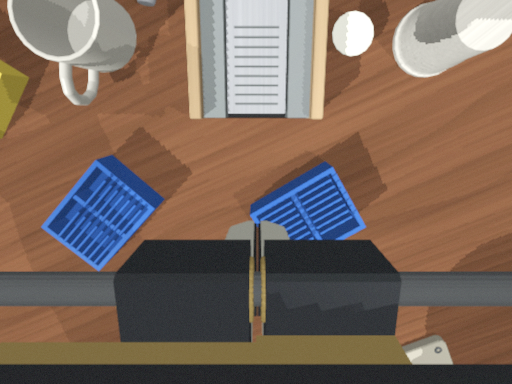

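Run:
```python
from h import *
from scipy.optimize import least_squares
b=np.load('trk.npy')
for u in ((215,192),(380,256),(262,62),(435,134)):
  px=np.array(u)/4.2+[235,105]-.4
  print(least_squares(lambda a:(proj(tw([[a[0],a[1],80]],b),'top')-px).ravel(),[0,0]).x.round(1))
a=cv2.imread('pics/top0.png').astype(int)
n=optics.snapshot('top')[:,:,::-1].astype(int)
d=np.abs(a-n).sum(2); print('bar strip diff', d[205:222,272:290].mean())
# bar-end height: sharp edge shift between start and now in scene view
A=cv2.imread('pics/scene0.png',0)[170:190,245:275].astype(np.float32); B=cv2.cvtColor(optics.snapshot('scene'),cv2.COLOR_RGB2GRAY)[170:190,245:275].astype(np.float32)
print(cv2.phaseCorrelate(A,B), np.abs(A-B).mean())
```

```text
[ 6.6 50.1]
[  9.4 -49.8]
[86.6 54.3]
[ 86.7 -52.2]
bar strip diff 40.209150326797385
((-0.08580400534502886, 0.2505750429513167), 0.909914588133494) 15.661667
```

```bash
python3 -c "
from station import bot,status
print(bot.job_done()); print(status.sense()['t'])"
```

```text
the job is handed in; nothing more can be done
None
the job is handed in; nothing more can be done
```

I pressed the bar down with the shut fingertips to about 13 mm and slid the caddy over the pins to the stop. I backed off with the bar still about 11 mm down, let it spring up, moved clear and handed the job in at about 12 s. No verdict is reported.

**Caddy position:** the last top view puts the caddy's rear face at track x of 7 to 9 mm and its front at about 87 mm, so its centre is near 47 to 48. My picks are good to about 2 mm. It lies flat and straight.

**Stop contact:** the horizontal force rose to about 27 N as the caddy met the stop, and the TCP would not advance further.

**Bar and pins:** the bar end is back where it started, with an image shift of 0.3 px. A plain picture difference over that part of the bar was not small, which I put down to the arm and its shadow. The pins show behind the caddy.

**Bystanders and contact:** none of the nearby bystanders in the closing views had visibly moved, though I did not measure them. The wrist force reads about zero, and the gripper is clear of everything.

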